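# Slide the loaded tray along its rails into the notches and latch it

## Task

Gently push the loaded tray away from you along its rails by its upright end tab until you feel it drop into the locating notches. Then, with a fingertip, push the swing latch over the tray's edge as far as it goes, so it locks the tray down. Only push: do not pinch the tab or the latch fin, do not lift the tray or the box on it, do not force the tray hard once it has dropped, and leave the bottle, beaker and timer alone.

Things in the scene. Friction and masses are not known exactly. Their poses are not given: they have to be found in the camera images.
- frame: Fixed aluminium loading frame on the worktop, 318 long, 166 wide, 36 high. Origin on the worktop below the centre of the seated tray; x = push direction (away from the robot), z up; it runs from x -200 to +118. Two rails, top 26 above the worktop, between side walls (inner faces y +-77, top 36).
- notch_floor (a point): Floor of the left front notch: frame x +70, y +49, 18 above the worktop. Each rail has two notches 22 long, 8 deep, square ends: inner lane (y 40-58) at x +70 for the front feet, outer lane (y 58-83) at x -70 for the rear feet. All four feet drop at once when the tray's and frame's origins agree in x within 3; the notch ends then stop the tray.
- tray: Loose grey tray, 0.84 kg, plate 190 (x) by 150 (y) by 8 on four feet 7 tall, 16 long. Origin at its centre at the feet's soles; x = push direction. On the rails: origin 26, top face 41 above the worktop (proud of the side walls). Dropped home: origin 19, top face 34 (2 below the walls). Starts 40 to 80 short of home. Slides with 2 to 8 N; 2 side play.
- tab_push (a point): Centre of the tab's back face (the face towards the robot), the place to push. The tab is an upright steel plate 60 wide (y), 10 thick (x), rising 25 above the near end of the tray's top face; this point is 12.5 above the tray's top face and at x -95 of the tray. Pushed at 0.06 m/s or slower it seats gently; at 0.15 m/s the stop in the notches jolts it with over 45 N, which is too hard.
- tab_back: Rear half (5 mm) of the tab's thickness, towards the robot; body origin is the tray's origin. Squeezing it and tab_front at once is pinching.
- tab_front: Front half (5 mm) of the tab's thickness, towards the tip box; body origin is the tray's origin.
- latch (a joint): Flat steel swing latch on the frame's left (+y) side: arm 55 long, 14 wide, 6 thick. 0 = parked, arm along the frame's -x beside the rail; grows counterclockwise from above to the stop at 1.571 rad, arm along the frame's -y over the tray's edge. Starts at 0 to 0.2, stays where left, moves with 1 to 2 N at the fin. It meets the tray's side if the tray has not dropped.
- latch_pivot (a point): Point on the latch's pivot axis at the arm's underside: frame x -70, y +99, 37 above the worktop.
- fin_push (a point): Centre of the outer face of the latch's upright fin, where to push; moves with the latch. The fin stands along the arm, 28 long (25 to 53 from the pivot), 10 thick, 32 tall, top 75 above the worktop; this point is 39 from the pivot, 5 off the arm's mid-line, 59 above the worktop. The face looks to the frame's +y when parked, to its -x when closed.
- fin_outer: Outer half (5 mm) of the fin's thickness; body origin is the pivot at the arm's underside. Squeezing it and fin_inner at once is pinching.
- fin_inner: Inner half (5 mm) of the fin's thickness; body origin is the pivot at the arm's underside.
- tip_box: Loose closed pipette-tip box with green base and clear lid, 119 along the tray's x, 81 along its y, 67 high, standing on the tray between low ridges (4 high); origin at the centre of its underside, 25 in front of the tray's centre. Rides along with the tray; its top is 108 above the worktop at the start, 101 when the tray is home.
- amber_bottle: Bystander: brown bottle with black cap, 46 across, 88 high, to the right of the frame. Origin at the centre of its underside.
- beaker: Bystander: clear beaker 64 across, 76 high, to the left of the frame, beyond the latch. Origin at the centre of its underside.
- timer: Bystander: white timer lying flat, 75 by 75 by 17 high, to the right of the frame. Origin at the centre of its underside.
Not all that is in view belongs to the job. What is shaped like the tip_box but purple is not meant.

How it is judged (in metres and radians):
On the way, in this order (a step that is already met when the one before it is completed fails the run):
1. the tray has dropped into the notches (z of tray in the frame of frame below 0.0215 m and x of tray in the frame of frame between -0.006 and 0.006 m and y of tray in the frame of frame between -0.005 and 0.005 m and angle between tray's own z axis and vertical below 0.02 rad), for 0.2 s.
2. the latch is swung over the tray's edge (value of joint latch above 1.4 rad), for 0.2 s.
At the end, for the whole second after the job is handed in: The tray lies level in the notches (sunk below 21.5 mm origin height on the frame, within 6 mm along and 5 mm across), the latch is turned over its edge to more than 1.4 of 1.571 rad, and the tip box stands upright at rest on the tray (all of step 1 and value of joint latch above 1.4 rad and linear speed of each of tray, tip_box below 0.02 m/s and z of tip_box in the frame of tray between 0.01 and 0.02 m and angle between tip_box's own z axis and vertical below 0.05 rad); the robot touches nothing.
It fails at once if the tray is lifted or tipped up (z of tray in the frame of frame above 0.034 m or angle between tray's own z axis and vertical above 0.12 rad).
It fails at once if the tip box is lifted, tipped or shoved out of its ridges (z of tip_box in the frame of tray above 0.03 m or angle between tip_box's own z axis and vertical above 0.25 rad or x of tip_box in the frame of tray above 0.04 m or x of tip_box in the frame of tray below 0.01 m or y of tip_box in the frame of tray above 0.015 m or y of tip_box in the frame of tray below -0.015 m).
It fails at once if the tab or the latch fin is pinched between the fingers ((contact force between the fingers and tab_back above 2 N and contact force between the fingers and tab_front above 2 N) or (contact force between the fingers and fin_outer above 2 N and contact force between the fingers and fin_inner above 2 N)).
It fails at once if the tray is pushed with more than 45 N (contact force between the fingers and tray above 45 N).
It fails at once if the bottle, beaker or timer is disturbed (distance of any of amber_bottle, beaker, timer from where it was at the start of the episode above 0.02 m).
It also fails if it takes over 64 s, if anything falls off the work surface, if the arm or the gripper's body presses on something with over 40 N, if the wrist force passes 120 N, or if a joint passes its speed limit or range.

## Robot

A 6-joint arm with a two-finger parallel gripper is mounted at the origin on a cart in front of the work surface, level with it; the furniture and walls round the work are solid. World frame = base frame: x ahead of the robot, y to its left, z up, the work surface at z = 0. Lengths are in m, angles in degrees, forces in N, time in s.
With the tool pointing down it reaches from about 0.35 to 0.875 m from the base axis. Payload 4.2 kg.
Tool frame: the origin (TCP) lies on the centre line of the jaws, within the pads' length; the fingertips stand 17 mm ahead of it and the grasp point (between the pads) lies 2 mm behind it (tips_ahead is the distance from the TCP to the fingertips, in m); z points along the fingers, x is the direction in which the jaws open and shut, and the axes are right-handed (so a half turn about z gives the same grasp; the last joint's range is limited). The gripper opens to 87 mm and grips with 3 to 60 N. Pads are 19 mm wide; open, the fingers measure 117 mm over their backs; the gripper's body (75 mm by 190 mm) begins 51 mm behind the grasp point.
Start: joints at [-49.641, 22.042, 0.453, 0, -68.411, -14.817], TCP at [0.269, -0.564, 0.201] pointing down, gripper open.
Joint ranges: [-179.83, 179.83], [-69.29, 118.12], [-61.27, 80.66], [-181.25, 117.63], [-171.15, -9.14], [-177.46, 177.46]. Speed limits (degrees/s): [159.86, 159.86, 180, 180, 180, 180].

## Interface

Orientations are given as a 3x3 rotation matrix whose columns are the frame's x, y, z axes.
In Python, from station import sense, capture, camera_info, finish_job, boxes_of, spot_point, tips_ahead gives the robot as it stands. The module is installed in compiled form; this text tells all that it offers.
- The arm moves only by the tool carry_out, never from a script. Its arguments are lists of equal length, an entry for each row: "delta_pos": the shift along the tool's x, y, z scaled (see below), a list of three; "spin": the turn about the tool's z scaled (see below); "gripper": the opening in per cent of the stroke, from 0 (shut) to 100 (fully open). In form: {"delta_pos": [[x, y, z], ...], "spin": [spin, ...], "gripper": [gripper, ...]}. A call has 1 to 12 rows; each row is the pose to reach, as a shift and turn from the pose commanded when the call began, along the tool's axes at that moment; what a row does not reach only later rows make up. The controller multiplies each number of a shift by 0.1 m and each number of a turn by pi/4 rad. A row lasts 1/8 s, in which the tool goes at most 62.5 mm and 10.7 degrees, less where a joint would pass 70% of its speed; a pose out of reach is approached as far as the arm can. A call with a number of a shift or a turn outside -1 to 1 is refused whole. A call with a gripper value outside its range is refused whole. The fingers move at their own pace and stop on an object; the grip force is fixed at half the most. Time passes only in rows, so rows that repeat a pose let the fingers close. It gives the time, the measured TCP pose, the force and the opening at its end, in the units of the state.
- sense(): the state, without advancing time (a new reading comes with each control period).
- capture(name): name is "scene" or "top"; returns the picture (420x560x3 uint8, red, green, blue); there is no depth.
- camera_info(name): a dict with "fov_y" (degrees; the focal length in pixels is half the picture's height over the tangent of half this angle, whatever the lens; pixels are square), "cx", "cy" (the principal point, pixels), "origin" and "rotation" of the camera in the world. Camera axes: x right, y down, z forward; pixel columns grow to the right and rows downward; lengths in m; the calibration is good to about 2 mm. A picture is of the moment at which its call begins. camera_info takes no time and is no camera call.
- finish_job(): hands the job in, once; it reports no verdict.
Trained networks look in the newest picture that a camera, given by its name, has taken for a name from the list of things; names that differ only in an ending like _2 or _b are one class to them, and where a whole thing is asked for, a point or a joint stands for the part that bears it (a point fixed in the world has none). Each returns a list of dicts, best first, with "p" (0 to 1); they miss things now and then, are a little off and sometimes report something else, mostly with a low value. They report only what shows in the picture. A call takes as long as a camera call. They do not tell look-alikes from the thing itself.
- boxes_of(camera, query): "centre" ([x, y, z] in m, in world coordinates, good to about 4 mm: the middle of the surface that is visible of it).
- spot_point(camera, query): "centre" ([x, y, z] in m, in world coordinates, good to about 4 mm: a listed point, or the origin of a listed thing).
The state is a dict: "time_s": time; "joints": joint angles; "joint_velocities": joint speeds; "effort": joint torques, N m; "tcp_pos": TCP position; "ee_rot": TCP orientation; "wrist_force": force on the tool from outside, world axes, zero at the start; "moment": the same for the moment, N m; "gripper_width": opening from 0.0 (shut) to 1.0 (fully open).
Only numpy, scipy, OpenCV 4.12 (cv2) and the standard library are available. Lean on these libraries where they do the work, as an engineer would, in place of code of your own. Each camera call takes 0.05 s, during which the arm holds its last target. There are 200 camera calls.

## Working session

There is one attempt and no reset: what is moved stays moved. The work goes in short steps, Python scripts to look and compute and a tool call to move; the robot and the scene stay as the last step left them, time stands still between calls to the robot, and variables do not carry over. Pictures are saved under pics/ and viewed, and the job is handed in when it is done.

Besides the shell and the picture viewer there is one more tool, called after "Request:" as name(argument=value, ...) on one line, values as JSON. carry_out: Moves the arm, as the interface text tells. Its arguments: {"type":"object","properties":{"delta_pos":{"type":"array","items":{"type":"array","items":{"type":"number","minimum":-1,"maximum":1}}},"spin":{"type":"array","items":{"type":"number","minimum":-1,"maximum":1}},"gripper":{"type":"array","items":{"type":"number"}}},"required":["delta_pos","spin","gripper"]}

```bash
mkdir -p pics; python3 - <<'E'
from station import *
import cv2,numpy as np
for c in("scene","top"):
    im=capture(c); cv2.imwrite(f"pics/{c}0.png",im[:,:,::-1])
    i=camera_info(c); print(c,i)
    for q in("tab_push","fin_push","latch_pivot","notch_floor","tray","frame","tip_box"):
        for d in spot_point(c,q)[:3]: print(q,round(d["p"],2),np.round(d["centre"],4))
s=sense(); print(s["time_s"],s["tcp_pos"],s["ee_rot"],s["gripper_width"],tips_ahead)
E
```

```text
scene {'fov_y': 50.20096271236664, 'cx': 277.4203869499789, 'cy': 206.19263476146395, 'origin': array([-0.06832264,  0.82676988,  0.62528501]), 'rotation': array([[-0.77269342, -0.29367222,  0.56276238],
       [-0.63457309,  0.37996092, -0.67301315],
       [-0.01618245, -0.8771467 , -0.47994979]])}
tab_push 0.81 [ 0.5156 -0.0502  0.0525]
tab_push 0.2 [0.7295 0.1126 0.0016]
tab_push 0.18 [ 0.7502 -0.0058  0.0205]
fin_push 0.46 [0.5703 0.0468 0.0568]
latch_pivot 0.92 [0.6117 0.0456 0.0382]
latch_pivot 0.31 [ 0.6789 -0.2334 -0.0043]
notch_floor 0.96 [ 0.7528 -0.0024  0.0211]
tray 0.68 [ 0.6089 -0.0521  0.0258]
tray 0.49 [ 6.786e-01 -5.490e-02  4.000e-04]
frame 0.66 [ 6.812e-01 -5.280e-02 -4.000e-04]
tip_box 0.86 [ 0.6331 -0.0523  0.0416]
tip_box 0.81 [ 0.3749 -0.2038  0.0004]
tip_box 0.71 [ 0.6226  0.2406 -0.001 ]
top {'fov_y': 46.82794353066075, 'cx': 282.57979783976054, 'cy': 200.9785476399412, 'origin': array([0.3288795 , 0.05802708, 1.17036684]), 'rotation': array([[ 5.20916689e-04, -9.76649465e-01,  2.14838430e-01],
       [-9.99982389e-01, -1.77884519e-03, -5.66193247e-03],
       [ 5.91188762e-03, -2.14831697e-01, -9.76633192e-01]])}
tab_push 0.82 [ 0.5146 -0.0488  0.0515]
fin_push 0.44 [0.5722 0.0504 0.0556]
latch_pivot 0.95 [0.6152 0.0478 0.0387]
notch_floor 0.63 [ 0.7492 -0.0101  0.018 ]
tray 0.89 [ 0.6149 -0.05    0.0248]
tip_box 0.9 [ 0.4811  0.1646 -0.0028]
tip_box 0.78 [ 0.3763 -0.1965  0.0043]
tip_box 0.59 [0.622  0.2391 0.0044]
0.8 [ 0.26949204 -0.56389095  0.20137015] [[-4.31190013e-01  9.02261143e-01  3.82179192e-05]
 [ 9.02261144e-01  4.31190014e-01 -1.58178969e-05]
 [-3.07510589e-05  2.76620243e-05 -9.99999999e-01]] 0.9991227775412367 0.017
```

View pics/scene0.png

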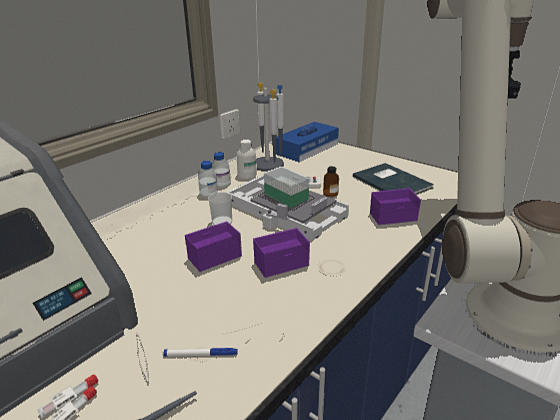

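View pics/top0.png

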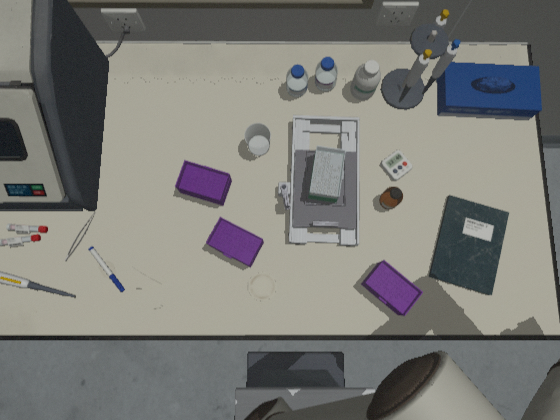

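The tip box to work with is the clear-lidded green one on the tray, at scene (285,190) and top (325,175). The look-alikes are the purple boxes at top (203,183), (235,242) and (391,288), so I leave those out. Next I check a close crop with a model overlay.

```bash
cat > h.py <<'E'
import numpy as np,cv2
from station import *
def proj(c,P):
    i=camera_info(c);f=210/np.tan(np.radians(i["fov_y"]/2));q=(np.atleast_2d(P)-i["origin"])@i["rotation"]
    return np.c_[i["cx"]+f*q[:,0]/q[:,2],i["cy"]+f*q[:,1]/q[:,2]]
def w(F,P):
    P=np.atleast_2d(np.array(P,float));a=F[2];c,s=np.cos(a),np.sin(a)
    return np.c_[F[0]+c*P[:,0]-s*P[:,1],F[1]+s*P[:,0]+c*P[:,1],P[:,2]]
def overlay(c,F,dx,lat,name,x0,y0,W,H,k=5,tz=.026):
    im=capture(c)[:,:,::-1]; b=cv2.resize(im[y0:y0+H,x0:x0+W],None,fx=k,fy=k,interpolation=cv2.INTER_CUBIC)
    def pl(P,col):
        p=((proj(c,w(F,P))-[x0,y0]+.5)*k).astype(np.int32); cv2.polylines(b,[p],True,col,1)
    pl([[-.2,-.083,.036],[.118,-.083,.036],[.118,.083,.036],[-.2,.083,.036]],(0,0,255))
    t=tz+.015
    pl([[dx-.095,-.075,t],[dx+.095,-.075,t],[dx+.095,.075,t],[dx-.095,.075,t]],(0,255,0))
    pl([[dx-.095,-.03,t+.025],[dx-.085,-.03,t+.025],[dx-.085,.03,t+.025],[dx-.095,.03,t+.025]],(255,255,0))
    a=np.pi+lat;u=np.array([np.cos(a),np.sin(a)]);v=np.array([np.sin(a),-np.cos(a)])
    pv=np.array([-.07,.099])
    pl([[*(pv+r*u+o*v),.075] for r,o in((.025,-.005),(.053,-.005),(.053,.005),(.025,.005))],(255,0,255))
    pl([[*(pv+r*u+o*v),.043] for r,o in((0,-.007),(.055,-.007),(.055,.007),(0,.007))],(255,0,0))
    cv2.imwrite(f"pics/{name}.png",b)
E
python3 - <<'E'
from h import *
F=(.682,-.0525,-.015); overlay("top",F,-.07,.1,"ov1",265,110,110,145,4)
overlay("scene",F,-.07,.1,"ov2",200,160,160,85,5)
for n in("amber_bottle","beaker","timer"):print(n,[(round(d["p"],2),np.round(d["centre"],3)) for d in spot_point("top",n)[:2]])
E
```

```text
amber_bottle [(0.66, array([ 0.592, -0.21 ,  0.004])), (0.56, array([0.614, 0.045, 0.041]))]
beaker [(0.84, array([ 0.73 ,  0.112, -0.003])), (0.24, array([ 0.611, -0.05 ,  0.026]))]
timer [(0.72, array([ 0.684, -0.233, -0.002]))]
```

View pics/ov1.png

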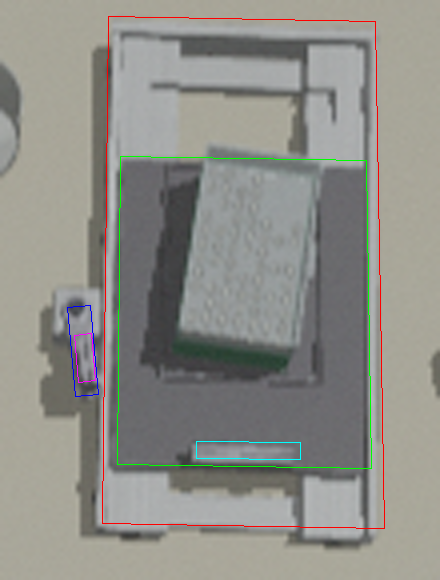

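View pics/ov2.png

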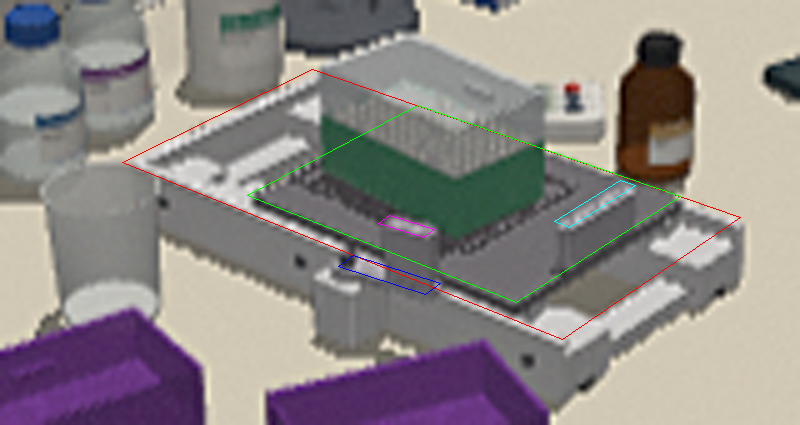

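```bash
python3 - <<'E'
from h import *
F=(.677,-.0535,-.032); overlay("top",F,-.068,.1,"ov3",265,110,110,145,4)
overlay("scene",F,-.068,.1,"ov4",200,160,160,85,5)
E
```

```text
(no output)
```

View pics/ov3.png

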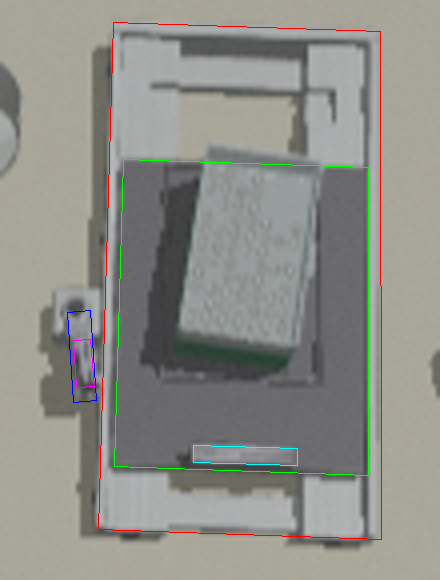

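View pics/ov4.png

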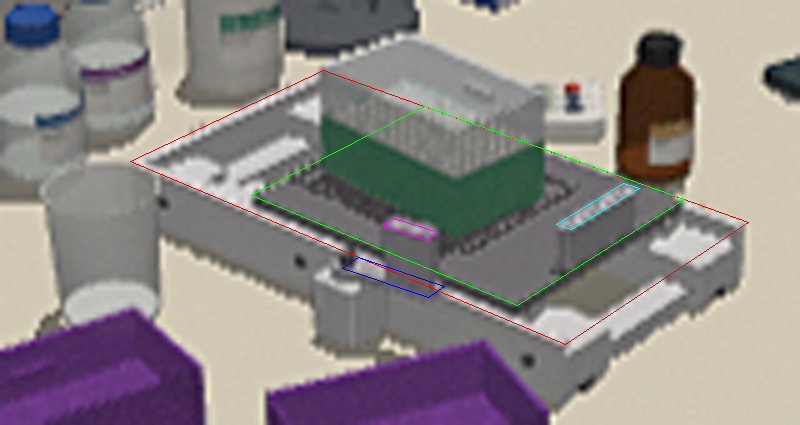

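The overlay fits. It puts the frame at about (0.678, -0.0535) with yaw -1.8°, and the tab's back face at x≈0.515, y≈-0.048, which agrees with the network. The start is about 68 mm short of home, inside the stated 40–80. Next I close the fingers, turn so the jaws lie along the frame's y, and approach high.

Request:
carry_out(delta_pos=[[0.3,0.33,0],[0.6,0.66,0],[0.9,1,0],[0.9,1,0]], spin=[0.2,0.4,0.608,0.608], gripper=[0,0,0,0])

```text
time_s: 1.65
tcp_pos: [0.3218, -0.4376, 0.202]
ee_rot: [[0.029, 1.0, 0.001], [1.0, -0.029, -0.0], [-0.0, 0.001, -1.0]]
wrist_force: [0.4, -0.7, 0.1]
gripper_width: 0.631
```

Request:
carry_out(delta_pos=[[0.5,0.25,0],[1,0.5,0]], spin=[0,0], gripper=[0,0])

```text
time_s: 1.9
tcp_pos: [0.3745, -0.341, 0.2014]
ee_rot: [[0.033, 0.999, 0.0], [0.999, -0.033, -0.001], [-0.0, 0.0, -1.0]]
wrist_force: [0.3, 0.1, -0.7]
gripper_width: 0.403
```

Request:
carry_out(delta_pos=[[0.5,0.25,0],[1,0.5,0]], spin=[0,0], gripper=[0,0])

```text
time_s: 2.15
tcp_pos: [0.4281, -0.242, 0.2017]
ee_rot: [[0.032, 0.999, 0.001], [0.999, -0.032, -0.001], [-0.001, 0.001, -1.0]]
wrist_force: [1.1, 0.1, -0.0]
gripper_width: 0.177
```

Request:
carry_out(delta_pos=[[0.5,0.25,0],[1,0.47,0],[1,0.47,0]], spin=[0,0,0], gripper=[0,0,0])

```text
time_s: 2.52
tcp_pos: [0.4791, -0.1423, 0.2014]
ee_rot: [[0.026, 1.0, 0.001], [1.0, -0.026, -0.0], [-0.0, 0.001, -1.0]]
wrist_force: [0.6, 0.1, 0.4]
gripper_width: 0.007
```

Request:
carry_out(delta_pos=[[0.5,0,0],[0.97,0,0],[0.97,0,0.4],[0.97,0,0.8],[0.97,0,0.8],[0.97,0,0.8]], spin=[0,0,0,0,0,0], gripper=[0,0,0,0,0,0])

```text
time_s: 3.28
tcp_pos: [0.4817, -0.0482, 0.1228]
ee_rot: [[0.032, 0.999, 0.002], [0.999, -0.032, -0.0], [-0.0, 0.002, -1.0]]
wrist_force: [-0.1, -0.3, 0.1]
gripper_width: 0.003
```

Request:
carry_out(delta_pos=[[0,0,0.3],[0,0,0.58],[0,0,0.58],[0,0,0.58]], spin=[0,0,0,0], gripper=[0,0,0,0])

```text
time_s: 3.78
tcp_pos: [0.4822, -0.0474, 0.0653]
ee_rot: [[0.031, 1.0, 0.004], [1.0, -0.031, 0.0], [0.0, 0.004, -1.0]]
wrist_force: [0.2, 0.3, 0.6]
gripper_width: 0.006
```

```bash
python3 - <<'E'
from h import *
im=capture("scene")[150:250,190:350,::-1];cv2.imwrite("pics/s1.png",cv2.resize(im,None,fx=5,fy=5,interpolation=2))
print(sense()["tcp_pos"],sense()["wrist_force"])
E
```

```text
[ 0.48211193 -0.0473693   0.06529922] [-0.5996411  -0.3059389  -0.56609442]
```

View pics/s1.png

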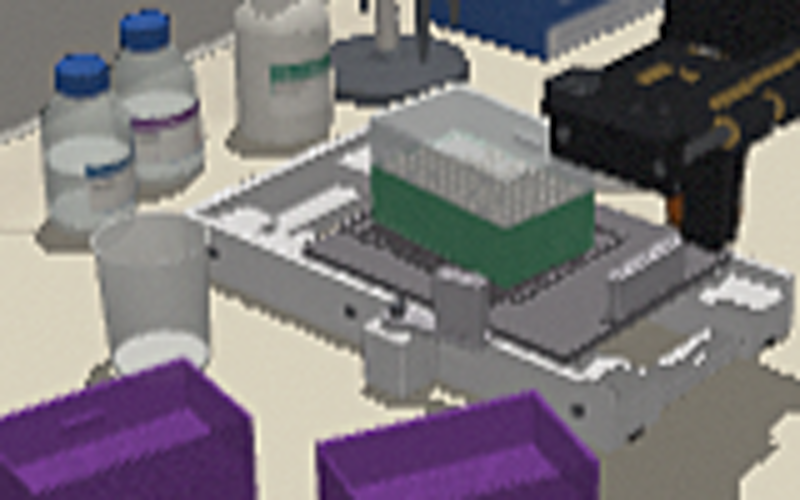

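The fingers stand behind the tab (fingers at (715,220), tab at (650,280)) with a gap. Pushing at 0.04 m/s.

Request:
carry_out(delta_pos=[[0,0.05,0],[0,0.1,0],[0,0.15,0],[0,0.2,0],[0,0.25,0],[0,0.3,0],[0,0.35,0],[0,0.4,0],[0,0.45,0],[0,0.5,0]], spin=[0,0,0,0,0,0,0,0,0,0], gripper=[0,0,0,0,0,0,0,0,0,0])

```text
time_s: 5.08
tcp_pos: [0.5307, -0.049, 0.0633]
ee_rot: [[0.032, 0.999, 0.0], [0.999, -0.032, -0.0], [-0.0, 0.0, -1.0]]
wrist_force: [-0.6, -0.6, 0.9]
gripper_width: 0.006
```

Request:
carry_out(delta_pos=[[0,0.05,0],[0,0.1,0],[0,0.15,0],[0,0.2,0],[0,0.25,0],[0,0.3,0]], spin=[0,0,0,0,0,0], gripper=[0,0,0,0,0,0])

```text
time_s: 5.82
tcp_pos: [0.5607, -0.05, 0.0633]
ee_rot: [[0.032, 0.999, -0.0], [0.999, -0.032, -0.0], [-0.0, -0.0, -1.0]]
wrist_force: [0.6, 0.2, 0.6]
gripper_width: 0.006
```

```bash
python3 - <<'E'
from h import *
im=capture("scene")[150:250,190:350,::-1];cv2.imwrite("pics/s2.png",cv2.resize(im,None,fx=5,fy=5,interpolation=2))
for q in ("tray","tab_push","tip_box"): print(q,[(round(d["p"],2),np.round(d["centre"],4)) for d in spot_point("scene",q)[:2]])
E
```

```text
tray [(0.73, array([ 0.6097, -0.0514,  0.0257])), (0.56, array([ 0.5931, -0.2094,  0.0027]))]
tab_push [(0.71, array([ 0.5187, -0.0483,  0.052 ]))]
tip_box [(0.78, array([0.6195, 0.2387, 0.0023])), (0.66, array([ 0.3753, -0.205 ,  0.0008]))]
```

View pics/s2.png

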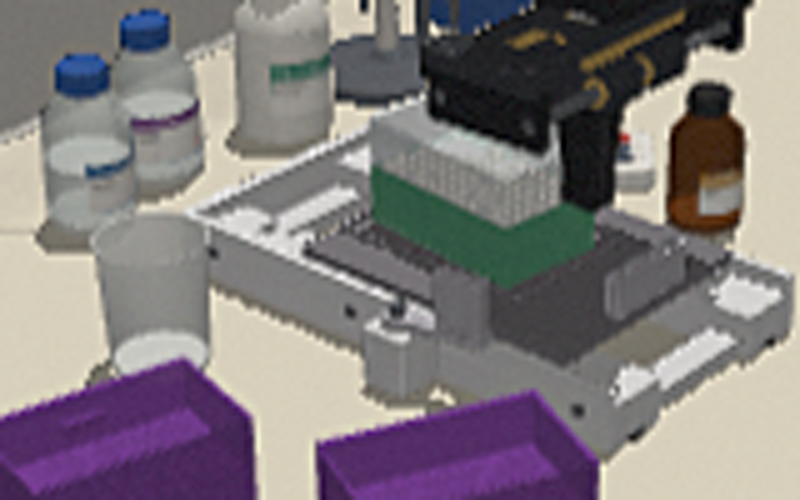

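The tray has not moved: tab still at (650,280), fingers now at (590,200). I check the projection before doing anything else.

```bash
python3 - <<'E'
from h import *
s=sense();print(s["tcp_pos"],s["wrist_force"],s["joints"])
t=s["tcp_pos"]
for c in("scene","top"):
    capture(c);p=proj(c,[t+[0,0,-.017],t+[0,0,.02],[.515,-.048,.052]]);print(c,p.round(1))
p=(proj("scene",[t+[0,0,-.017]])-[190,150])*5;print(p)
im=capture("top")[100:260,200:440,::-1];cv2.imwrite("pics/t2.png",cv2.resize(im,None,fx=3.3,fy=3.3,interpolation=2))
E
```

```text
[ 0.56030951 -0.04995886  0.06324552] [ 0.19348851 -0.1435857  -0.04709902] [ 1.14049261e+01  2.39563778e+01 -1.87188948e+01 -7.39666381e-03
 -4.73425950e+01 -1.03223291e+02]
scene [[306.8 202.6]
 [307.  190.4]
 [320.2 205.9]]
top [[325.4 207.6]
 [326.9 204.3]
 [325.2 226.1]]
[[583.83592724 262.92501715]]
```

View pics/t2.png

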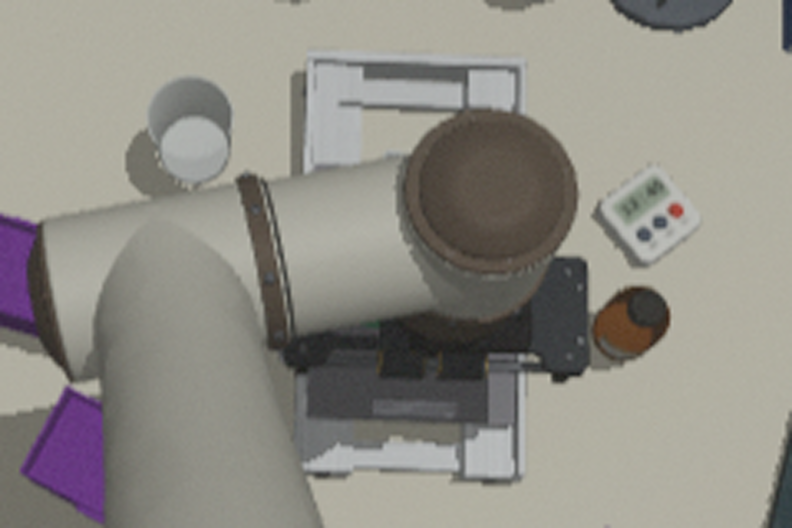

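The picture shows the fingertips at about (590,210). From the reported pose they should be at (584,263), which means they are really ~30 mm higher than reported, so they passed over the tab. I back off the same way and measure the real tip height.

Request:
carry_out(delta_pos=[[0,-0.2,0],[0,-0.4,0],[0,-0.6,0],[0,-0.82,0],[0,-0.82,0],[0,-0.82,0]], spin=[0,0,0,0,0,0], gripper=[0,0,0,0,0,0])

```text
time_s: 6.92
tcp_pos: [0.4794, -0.0473, 0.0637]
ee_rot: [[0.031, 1.0, 0.001], [1.0, -0.031, 0.0], [0.0, 0.001, -1.0]]
wrist_force: [0.8, 0.2, 0.3]
gripper_width: 0.005
```

```bash
python3 - <<'E'
from h import *
im=capture("scene");t=sense()["tcp_pos"];print(t)
b=cv2.resize(im[150:250,250:410,::-1],None,fx=5,fy=5,interpolation=2)
for dz,c in((-.017,(0,0,255)),(0.013,(0,255,0)),(.033,(255,0,0))):
    for P in ([0,.015],[0,-.015]):
        p=((proj("scene",[t+[P[0],P[1],dz]])[0]-[250,150]+.5)*5).astype(int);cv2.circle(b,tuple(map(int,p)),4,c,-1)
cv2.imwrite("pics/s3.png",b)
E
```

```text
[ 0.4795505  -0.04723615  0.06363832]
```

View pics/s3.png

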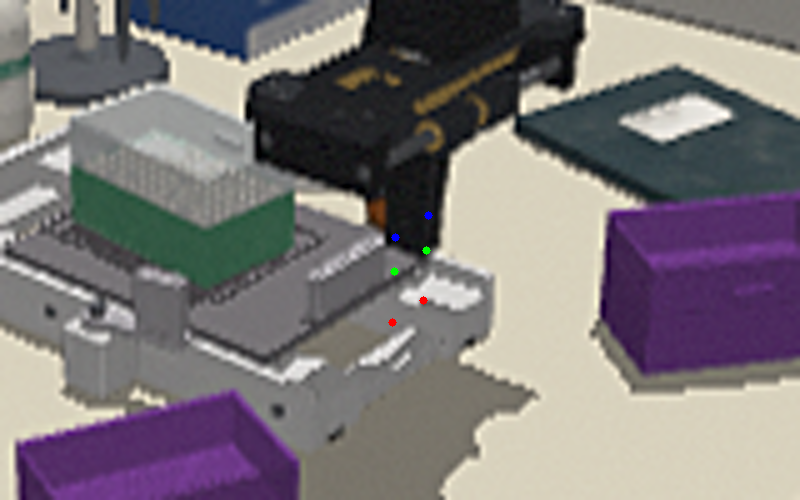

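```bash
python3 - <<'E'
from h import *
im=capture("scene");t=sense()["tcp_pos"]
x0,y0,k=315,170,14
b=cv2.resize(im[y0:y0+40,x0:x0+35,::-1],None,fx=k,fy=k,interpolation=2)
def box(off,c):
    P=[t+off+[x,y,0] for x,y in((-.0095,-.015),(.0095,-.015),(.0095,.015),(-.0095,.015))]
    cv2.polylines(b,[((proj("scene",P)-[x0,y0]+.5)*k).astype(np.int32)],True,c,1)
box(np.array([0,0,.013]),(0,255,0)); box(np.array([0,-.006,.013]),(0,255,255));box(np.array([0,-.02,-.0]),(0,0,255))
im2=capture("top");u0,v0,q=270,170,9
c=cv2.resize(im2[v0:v0+62,u0:u0+34*2+10,::-1],None,fx=7,fy=7,interpolation=2)
for z in(.046,.076,.11,.15):
    p=((proj("top",[[t[0],t[1],z]])[0]-[u0,v0]+.5)*7).astype(int);cv2.circle(c,tuple(map(int,p)),3,(0,0,255),-1)
cv2.imwrite("pics/s4.png",b);cv2.imwrite("pics/t4.png",c)
E
```

```text
(no output)
```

View pics/s4.png

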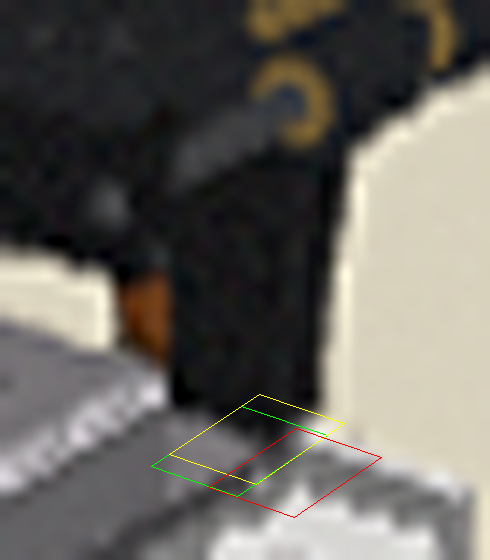

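View pics/t4.png

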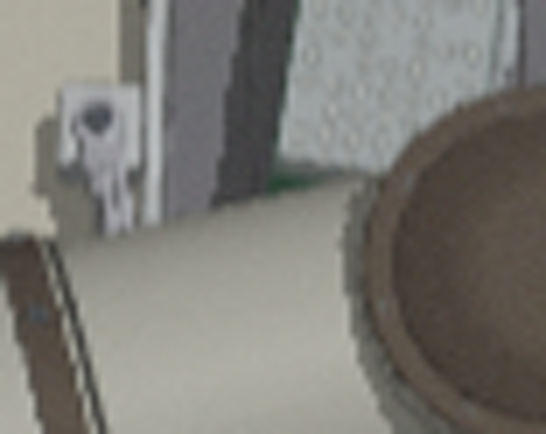

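Request:
carry_out(delta_pos=[[0,0,0.07],[0,0,0.14],[0,0,0.2],[0,0,0.2]], spin=[0,0,0,0], gripper=[0,0,0,0])

```text
time_s: 7.58
tcp_pos: [0.4779, -0.0475, 0.0426]
ee_rot: [[0.032, 0.999, -0.002], [0.999, -0.032, -0.0], [-0.0, -0.002, -1.0]]
wrist_force: [0.1, 0.5, 0.5]
gripper_width: 0.009
```

```bash
python3 - <<'E'
from h import *
im=capture("scene");t=sense()["tcp_pos"];print(t,sense()["wrist_force"])
x0,y0,k=300,165,12
b=cv2.resize(im[y0:y0+50,x0:x0+60,::-1],None,fx=k,fy=k,interpolation=2)
for dz,c in((.013,(0,255,0)),(.023,(0,255,255))):
    P=[t+[x,y,dz] for x,y in((-.0095,-.015),(.0095,-.015),(.0095,.015),(-.0095,.015))]
    cv2.polylines(b,[((proj("scene",P)-[x0,y0]+.5)*k).astype(np.int32)],True,c,1)
cv2.imwrite("pics/s5.png",b)
E
```

```text
[ 0.47827944 -0.04744002  0.04298483] [ 0.22010137 -0.00043938 -0.20265518]
```

View pics/s5.png

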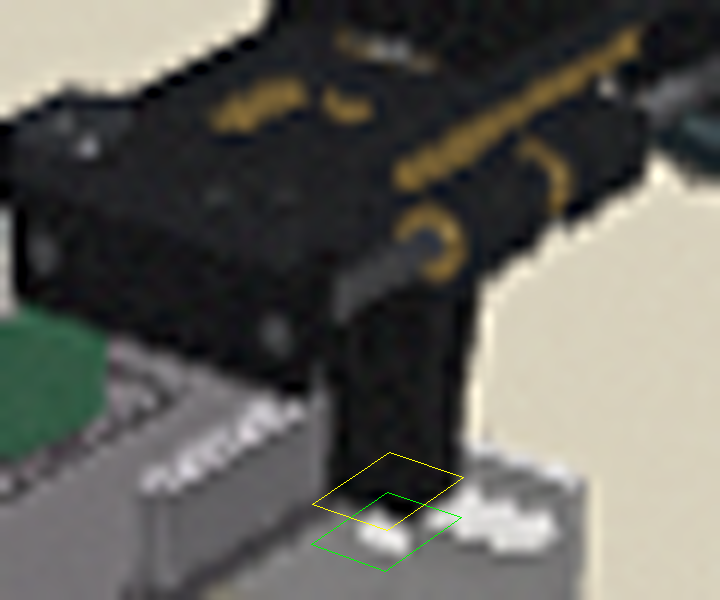

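The footprint overlay matches with tips 23 mm above the reported TCP, so the true tip height is ≈ TCP z + 0.024. The tips are now at about 0.067, just level with the tab's top. I go down another 20 mm to about 0.047 and check.

Request:
carry_out(delta_pos=[[0,0,0.07],[0,0,0.14],[0,0,0.2],[0,0,0.2]], spin=[0,0,0,0], gripper=[0,0,0,0])

```text
time_s: 8.12
tcp_pos: [0.478, -0.0475, 0.0227]
ee_rot: [[0.032, 0.999, -0.001], [0.999, -0.032, -0.0], [-0.0, -0.001, -1.0]]
wrist_force: [-0.3, -0.4, -0.2]
gripper_width: 0.005
```

Request:
carry_out(delta_pos=[[0,0.05,0],[0,0.1,0],[0,0.15,0],[0,0.2,0],[0,0.25,0],[0,0.3,0],[0,0.35,0]], spin=[0,0,0,0,0,0,0], gripper=[0,0,0,0,0,0,0])

```text
time_s: 9.0
tcp_pos: [0.5074, -0.0494, 0.0224]
ee_rot: [[0.033, 0.999, -0.013], [0.999, -0.033, -0.001], [-0.002, -0.013, -1.0]]
wrist_force: [-11.1, -0.0, 8.0]
gripper_width: 0.006
```

```bash
cat > look.py <<'E'
from h import *
import sys
n,x0,y0=sys.argv[1],int(sys.argv[2]),int(sys.argv[3])
im=capture("scene");t=sense()["tcp_pos"];print(t,sense()["wrist_force"])
k=7
b=cv2.resize(im[y0:y0+80,x0:x0+110,::-1],None,fx=k,fy=k,interpolation=2)
P=[t+[x,y,.024] for x,y in((-.0095,-.015),(.0095,-.015),(.0095,.015),(-.0095,.015))]
cv2.polylines(b,[((proj("scene",P)-[x0,y0]+.5)*k).astype(np.int32)],True,(0,255,0),1)
cv2.imwrite(f"pics/{n}.png",b)
E
python3 look.py s6 255 155
```

```text
[ 0.50866301 -0.0493793   0.02242067] [-6.47188105 -0.80108525  2.69638591]
```

View pics/s6.png

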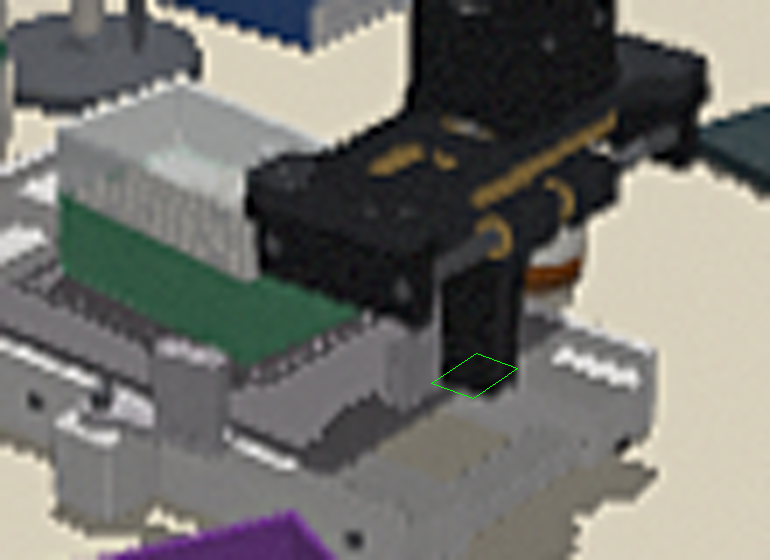

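Contact is made: 11 N at breakaway, with the finger on the tab's back face. I continue slowly.

Request:
carry_out(delta_pos=[[0,0.04,0],[0,0.08,0],[0,0.12,0],[0,0.16,0],[0,0.2,0]], spin=[0,0,0,0,0], gripper=[0,0,0,0,0])

```text
time_s: 9.68
tcp_pos: [0.5276, -0.0501, 0.0224]
ee_rot: [[0.033, 0.999, -0.012], [0.999, -0.033, -0.001], [-0.002, -0.012, -1.0]]
wrist_force: [-10.1, 0.4, 6.6]
gripper_width: 0.007
```

```bash
python3 look.py s7 255 155
```

```text
[ 0.52873447 -0.05007667  0.02241246] [-5.80664611  0.38045653  2.25713488]
```

View pics/s7.png

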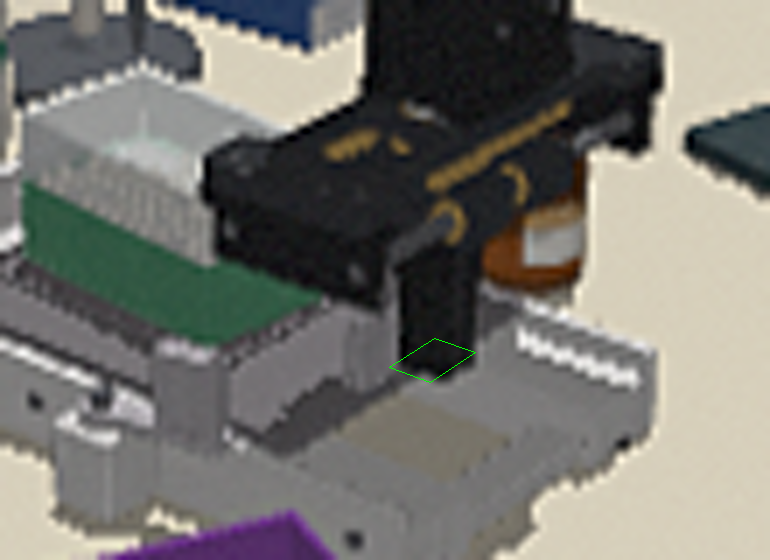

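The tray slides with the finger and the box rides along. I continue.

Request:
carry_out(delta_pos=[[0,0.04,0],[0,0.08,0],[0,0.12,0],[0,0.16,0],[0,0.2,0],[0,0.24,0]], spin=[0,0,0,0,0,0], gripper=[0,0,0,0,0,0])

```text
time_s: 10.48
tcp_pos: [0.5518, -0.0508, 0.0224]
ee_rot: [[0.033, 0.999, -0.012], [0.999, -0.033, -0.001], [-0.002, -0.012, -1.0]]
wrist_force: [-8.8, 0.8, 5.6]
gripper_width: 0.007
```

Request:
carry_out(delta_pos=[[0,0.04,0],[0,0.08,0],[0,0.12,0]], spin=[0,0,0], gripper=[0,0,0])

```text
time_s: 10.85
tcp_pos: [0.564, -0.0512, 0.0224]
ee_rot: [[0.033, 0.999, -0.012], [0.999, -0.033, -0.001], [-0.002, -0.012, -1.0]]
wrist_force: [-8.8, -0.0, 5.8]
gripper_width: 0.006
```

```bash
python3 look.py s8 225 150
```

```text
[ 0.56501604 -0.05109315  0.02239321] [-5.71031661 -0.33550829  3.02545555]
```

View pics/s8.png

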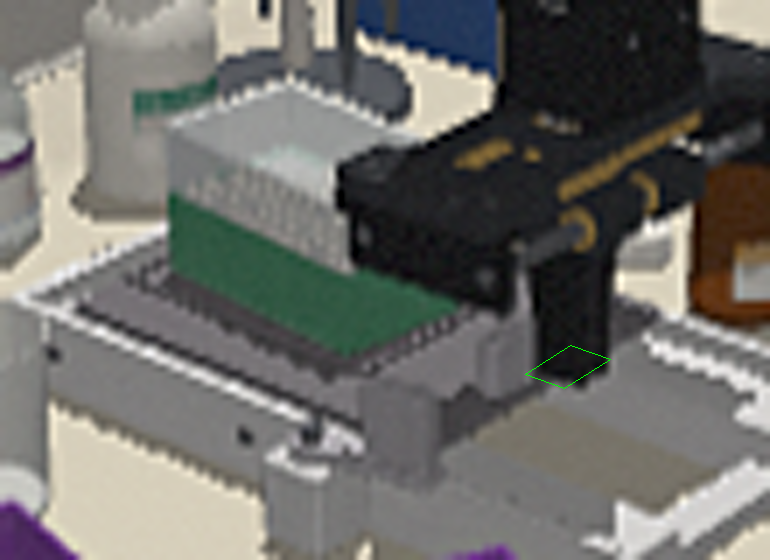

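Request:
carry_out(delta_pos=[[0,0.03,0],[0,0.06,0]], spin=[0,0], gripper=[0,0])

```text
time_s: 11.15
tcp_pos: [0.5713, -0.0512, 0.0223]
ee_rot: [[0.033, 0.999, -0.008], [0.999, -0.033, -0.001], [-0.001, -0.008, -1.0]]
wrist_force: [-1.3, -0.0, -1.5]
gripper_width: 0.005
```

Request:
carry_out(delta_pos=[[0,0.03,0]], spin=[0], gripper=[0])

```text
time_s: 11.28
tcp_pos: [0.5745, -0.0511, 0.0223]
ee_rot: [[0.033, 0.999, -0.009], [0.999, -0.033, -0.001], [-0.001, -0.009, -1.0]]
wrist_force: [-8.3, -0.0, 5.0]
gripper_width: 0.008
```

```bash
python3 look.py s9 225 150
```

```text
[ 0.57492307 -0.05113647  0.02231423] [-4.71509544 -0.38848374  1.28672009]
```

View pics/s9.png

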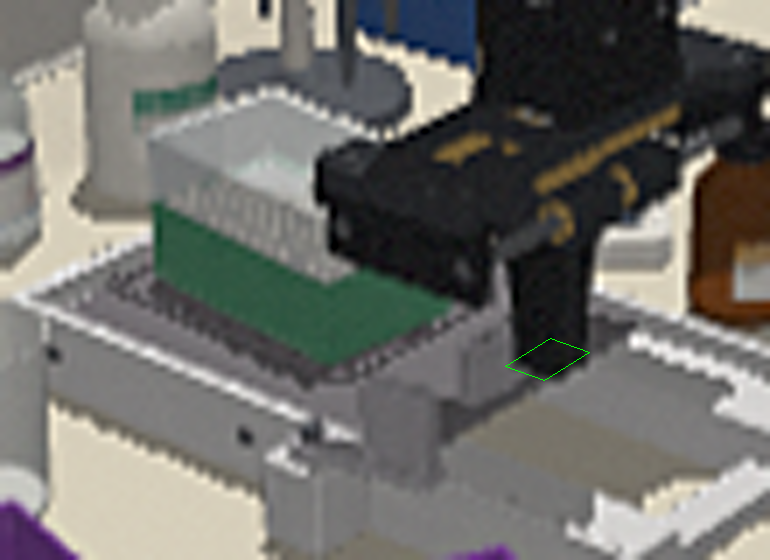

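The force fell to ~1 N at x = 0.571, the box visibly dropped about 7 mm, and then the force rose again: the tray is seated. I back off and lift to check.

Request:
carry_out(delta_pos=[[0,-0.2,0],[0,-0.4,0],[0,-0.6,0],[0,-0.6,-0.5],[0,-0.6,-1],[0,-0.6,-1],[0,-0.6,-1]], spin=[0,0,0,0,0,0,0], gripper=[0,0,0,0,0,0,0])

```text
time_s: 12.2
tcp_pos: [0.5185, -0.0485, 0.1232]
ee_rot: [[0.032, 0.999, 0.001], [0.999, -0.032, 0.001], [0.001, 0.0, -1.0]]
wrist_force: [0.5, 0.3, -0.3]
gripper_width: 0.004
```

```bash
python3 - <<'E'
from h import *
F=(.678,-.0535,-.032)
overlay("scene",F,0,.1,"ov5",200,160,160,90,5,tz=.019)
overlay("top",F,0,.1,"ov6",265,110,110,145,4,tz=.019)
for c in("scene","top"):
  for q in("fin_push","latch_pivot","tray"): print(c,q,[(round(d["p"],2),np.round(d["centre"],4)) for d in spot_point(c,q)[:2]])
E
```

```text
scene fin_push [(0.52, array([0.5731, 0.0465, 0.0598]))]
scene latch_pivot []
scene tray [(0.64, array([ 0.6781, -0.0515,  0.017 ]))]
top fin_push [(0.56, array([ 0.7299,  0.1104, -0.0035]))]
top latch_pivot []
top tray []
```

View pics/ov5.png

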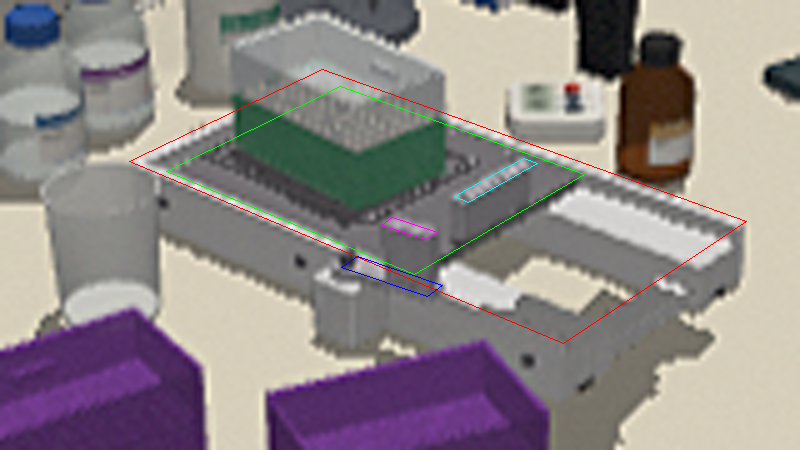

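View pics/ov6.png

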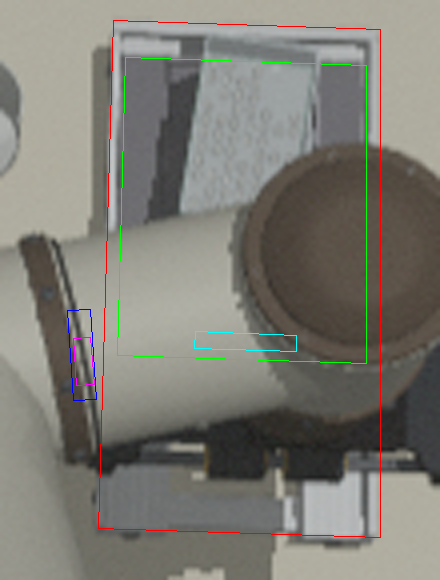

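The tray is home: the overlay matches at seated height and the network puts its origin at (0.678, -0.0515, 0.017). Next is the latch. I bring the shut fingers down outside (+y of) the fin, with about 15 mm of clearance and tips at a true ~0.052.

Request:
carry_out(delta_pos=[[0.5,0.19,0],[1,0.38,0],[1,0.38,0]], spin=[0,0,0], gripper=[0,0,0])

```text
time_s: 12.98
tcp_pos: [0.561, 0.0529, 0.1229]
ee_rot: [[0.028, 1.0, 0.001], [1.0, -0.028, 0.0], [0.0, 0.001, -1.0]]
wrist_force: [-1.0, -0.1, 0.6]
gripper_width: 0.01
```

Request:
carry_out(delta_pos=[[0.3,0,0],[0.3,0,0],[0.3,0,0.35],[0.3,0,0.7],[0.3,0,0.94],[0.3,0,0.94],[0.3,0,0.94]], spin=[0,0,0,0,0,0,0], gripper=[0,0,0,0,0,0,0])

```text
time_s: 13.85
tcp_pos: [0.5612, 0.0797, 0.0303]
ee_rot: [[0.032, 0.999, 0.001], [0.999, -0.032, 0.0], [0.0, 0.001, -1.0]]
wrist_force: [0.0, -0.3, 1.1]
gripper_width: 0.004
```

```bash
python3 look.py s10 240 165
```

```text
[0.5614451  0.07997702 0.03069134] [-1.34718565 -0.3432726  -0.1037031 ]
```

View pics/s10.png

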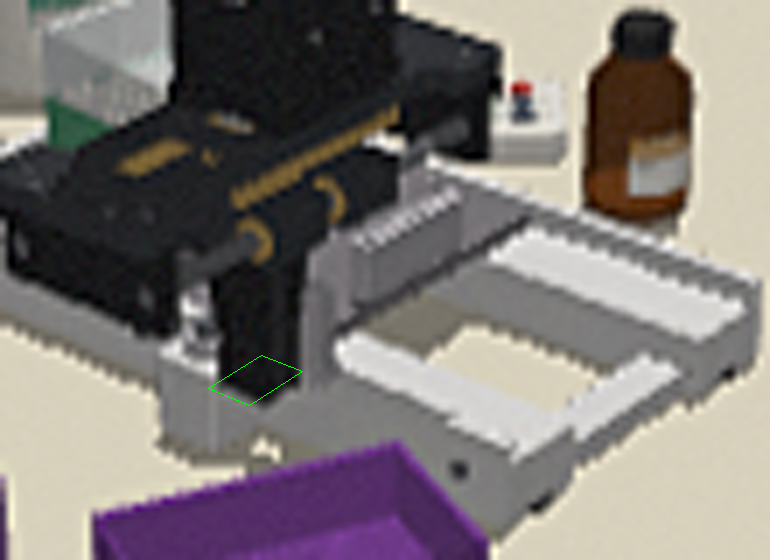

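The fingers stand outside the fin (fingers at (260,330), fin at (320,330)). I push along the arc about the pivot.

Request:
carry_out(delta_pos=[[-0.08,0,0],[-0.15,0,0],[-0.22,0.005,0],[-0.28,0.02,0],[-0.34,0.04,0],[-0.39,0.065,0],[-0.44,0.1,0]], spin=[0,0,0,0,0,0,0], gripper=[0,0,0,0,0,0,0])

```text
time_s: 14.78
tcp_pos: [0.5688, 0.0353, 0.0291]
ee_rot: [[0.032, 0.999, -0.001], [0.999, -0.032, -0.0], [-0.0, -0.001, -1.0]]
wrist_force: [-2.3, 0.5, 0.3]
gripper_width: 0.006
```

```bash
python3 look.py s11 240 165
```

```text
[0.56938126 0.03491516 0.0291147 ] [0.07666992 0.50063419 1.06604704]
```

View pics/s11.png

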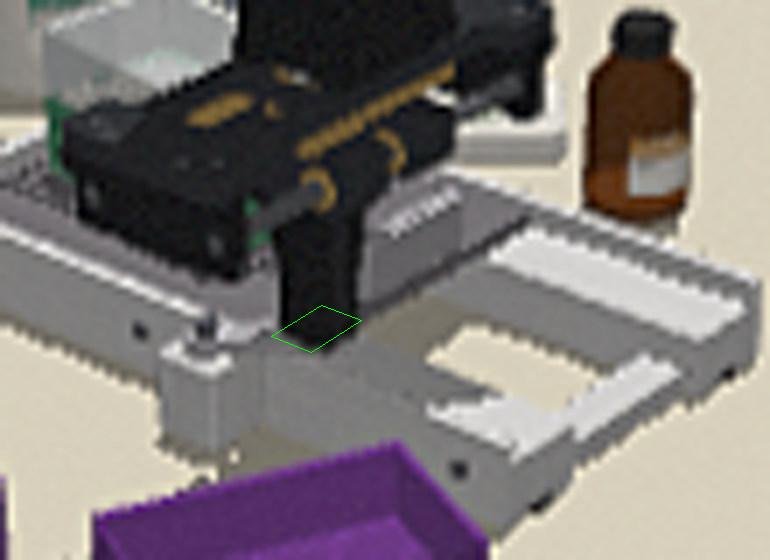

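Request:
carry_out(delta_pos=[[-0.04,0.04,0],[-0.07,0.08,0],[-0.095,0.13,0],[-0.115,0.18,0],[-0.13,0.23,0],[-0.14,0.27,0]], spin=[0,0,0,0,0,0], gripper=[0,0,0,0,0,0])

```text
time_s: 15.58
tcp_pos: [0.596, 0.0208, 0.0292]
ee_rot: [[0.032, 0.999, -0.0], [0.999, -0.032, -0.0], [-0.0, -0.0, -1.0]]
wrist_force: [-2.6, 1.0, 0.1]
gripper_width: 0.003
```

Request:
carry_out(delta_pos=[[0,0.02,0],[0,0.04,0],[0,0.04,0]], spin=[0,0,0], gripper=[0,0,0])

```text
time_s: 15.95
tcp_pos: [0.5959, 0.0206, 0.0291]
ee_rot: [[0.032, 0.999, -0.008], [0.999, -0.032, -0.001], [-0.001, -0.008, -1.0]]
wrist_force: [-9.7, 1.4, 6.7]
gripper_width: 0.007
```

```bash
python3 look.py s12 240 165
```

```text
[0.59593678 0.02066345 0.02911298] [-9.79912332  1.45217881  6.17561786]
```

View pics/s12.png

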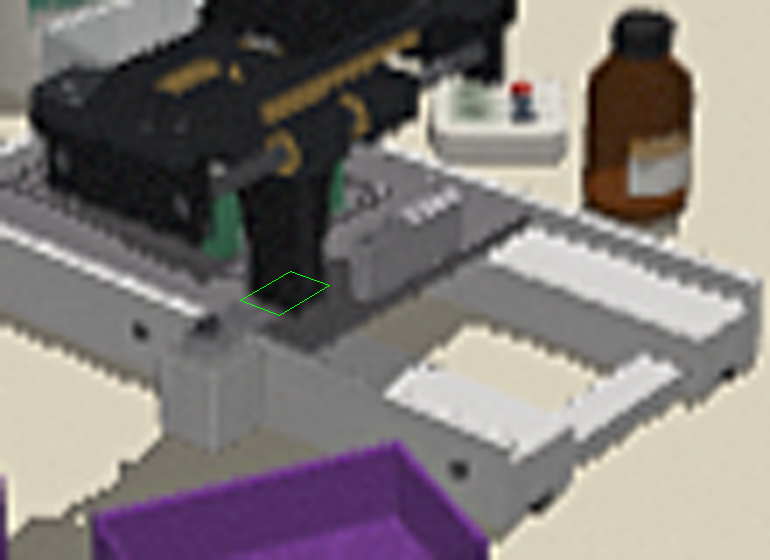

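Firm stop with ~10 N at the expected place. I back off, lift clear and verify.

Request:
carry_out(delta_pos=[[0,-0.2,0],[0,-0.4,0],[0,-0.4,-0.5],[0,-0.4,-1],[0,-0.9,-1],[0,-0.9,-1]], spin=[0,0,0,0,0,0], gripper=[0,0,0,0,0,0])

```text
time_s: 16.75
tcp_pos: [0.5079, 0.0238, 0.1304]
ee_rot: [[0.031, 1.0, 0.002], [1.0, -0.031, 0.001], [0.002, 0.002, -1.0]]
wrist_force: [0.4, 0.8, 0.6]
gripper_width: 0.003
```

Request:
carry_out(delta_pos=[[-0.5,-0.2,-0.3],[-1,-0.2,-0.5],[-1,-0.2,-0.5]], spin=[0,0,0], gripper=[0,0,0])

```text
time_s: 17.12
tcp_pos: [0.489, -0.0777, 0.1817]
ee_rot: [[0.035, 0.999, 0.007], [0.999, -0.035, 0.0], [0.0, 0.007, -1.0]]
wrist_force: [0.4, 0.9, -0.2]
gripper_width: 0.005
```

Request:
carry_out(delta_pos=[[-0.5,0,0],[-1,0,0],[-1,0,0],[-1,0,0]], spin=[0,0,0,0], gripper=[0,0,0,0])

```text
time_s: 17.62
tcp_pos: [0.484, -0.1751, 0.1789]
ee_rot: [[0.032, 1.0, 0.0], [1.0, -0.032, 0.0], [0.0, 0.0, -1.0]]
wrist_force: [0.1, 0.6, 1.3]
gripper_width: 0.004
```

```bash
python3 - <<'E'
from h import *
F=(.678,-.0535,-.032)
overlay("scene",F,0,1.571,"ov7",200,160,160,90,5,tz=.019)
overlay("top",F,0,1.571,"ov8",265,110,110,145,4,tz=.019)
for c in("scene","top"):
  for q in("fin_push","tray","tab_push","amber_bottle","beaker","timer"): print(c,q,[(round(d["p"],2),np.round(d["centre"],4)) for d in spot_point(c,q)[:1]])
print(w(F,[[-.075,.06,.059]]),sense()["wrist_force"])
E
```

```text
scene fin_push [(0.76, array([0.6048, 0.0123, 0.0553]))]
scene tray [(0.62, array([ 0.6799, -0.054 ,  0.0191]))]
scene tab_push [(0.75, array([ 0.5895, -0.0556,  0.0448]))]
scene amber_bottle [(0.56, array([ 5.920e-01, -2.076e-01,  2.000e-04]))]
scene beaker [(0.78, array([0.7296, 0.1113, 0.0024]))]
scene timer [(0.56, array([ 0.6781, -0.2349, -0.0031]))]
top fin_push []
top tray []
top tab_push [(0.49, array([ 0.7313,  0.1122, -0.0034]))]
top amber_bottle []
top beaker []
top timer [(0.65, array([ 0.6825, -0.2315, -0.0022]))]
[[0.60495807 0.00886887 0.059     ]] [-0.4198647  -0.98604801  0.62593113]
```

View pics/ov7.png

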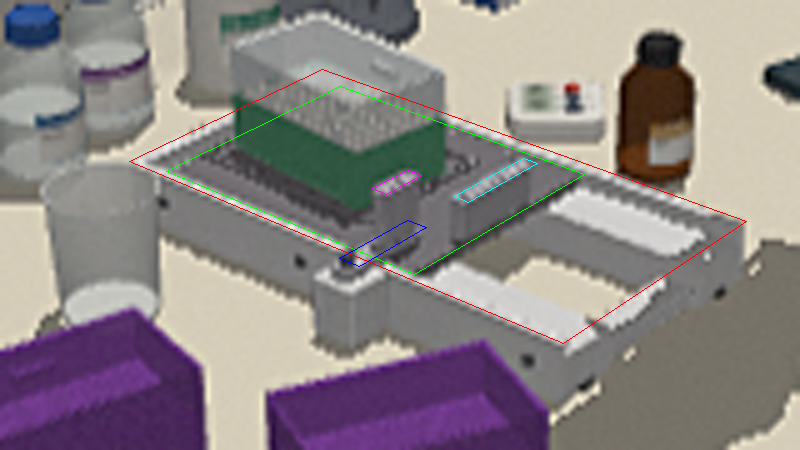

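View pics/ov8.png

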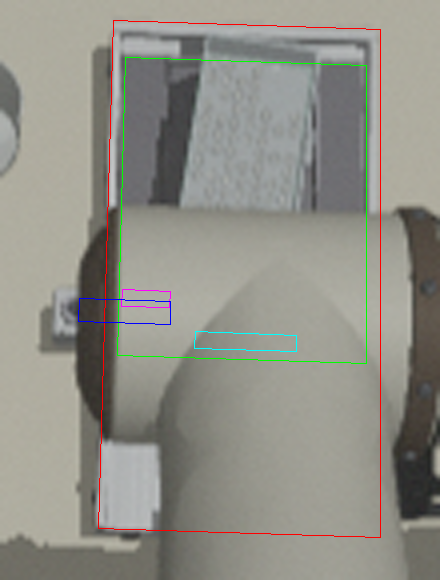

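The latch overlay at 1.571 rad matches (fin top at (397,182)). The tray is seated, the box is upright and the bystanders have not moved. The robot touches nothing, so I hand in.

```bash
python3 -c "
from station import *
print(finish_job())"
```

```text
the job is handed in; nothing more can be done
None
```

The tray is pushed home into its notches and the swing latch is closed against its stop. I handed the job in at about 18 s; no verdict was reported.

**Tray:** I pushed it with shut fingers on the tab at about 0.03–0.04 m/s. The highest reading was 11 N on the wrist. At the drop the force fell to about 1 N and the box sank visibly, then it rose to about 8 N at the stop. I did not push further.

**Latch:** I swept the fin round with the fingertips until it stopped firmly at about 10 N.

**Last checks:**
- **Tray position:** a seated-tray overlay matched the scene picture, and the network put the tray at (0.680, -0.054, 0.019), against an expected (0.678, -0.0535, 0.019).
- **Latch:** the overlay at 1.571 rad matched. The network found the fin's push point within about 5 mm of where it should be when closed.
- **Box:** it stands upright on the tray. From above it looked turned a few degrees against its ridges from the start.
- **Bystanders:** bottle, beaker and timer are where they were, within measurement error.
- **Robot:** clear of everything, wrist force about zero.

**What disagreed:**
- The fingertips really stood about 40 mm higher than the reported tool height and the stated 17 mm tip length implied. My first pass therefore went over the tab without touching it. I measured the offset in the picture and corrected for it.
- The top camera was mostly blocked by the arm at the end, so the final checks rest on the scene camera.

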